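# Press the spring mould to its third click with the stamp

### The arm

A 7-joint arm with a two-finger parallel gripper is mounted at the origin on a cart in front of the work surface, level with it; the furniture and walls round the work are solid. World frame = base frame: x ahead of the robot, y to its left, z up, the work surface at z = 0. Lengths are in m, angles in rad, forces in N, time in s.
With the tool pointing down it reaches from about 0.425 to 0.925 m from the base axis. Payload 6.8 kg.
Tool frame: the origin (TCP) lies between the finger pads, 19 mm behind the fingertips; this is the grasp point; z points along the fingers, y is the direction in which the jaws open and shut (so a half turn about z gives the same grasp; the last joint's range is limited). The gripper opens to 85 mm and grips with 20 to 120 N. Pads are 22 mm wide; open, the fingers measure 114 mm over their backs; the gripper's body (76 mm by 85 mm) begins 54 mm behind the grasp point. The pads swing forward as they close: fully open they stand 13 mm farther back than shut.
Start: joints at [-1.209, 0.477, 0.022, 1.555, -0.011, 1.109, -0.083], TCP at [0.306, 0.602, 0.25] pointing down, gripper open.
Joint ranges: [-2.96, 2.96], [-0.34, 2.1], [-1.41, 1.46], [0.24, 2.44], [-1.37, 4.51], [0.17, 1.92], [-2.96, 2.96]. Speed limits (rad/s): [2.39, 2.39, 3.14, 3.14, 3.14, 3.14, 3.14].

### API

Orientations are given as a rotation vector (axis times angle).
In Python, from bench import r gives the robot as it stands. The module is installed in compiled form; this text tells all that it offers.
- The arm moves only by the tool play_rows, never from a script. Its argument "deltas" is a list of rows, each a list of 3 entries, a list of its own where there are three numbers: the finger opening in mm, from 0 to 85.4, then the shift along the tool's x, y, z in mm, then the turn, a rotation vector about the tool's x, y, z in rad. A call has 1 to 8 rows; each row is the pose to reach, as a shift and turn from the pose measured when the call began, along the tool's axes at that moment; what a row does not reach only later rows make up. A row lasts 1/8 s, in which the tool goes at most 62.5 mm and 10.7 degrees, less where a joint would pass 70% of its speed; a pose out of reach is approached as far as the arm can. A call with a gripper value outside its range is refused whole. The fingers move at their own pace and stop on an object; "squeeze" is the grip in N (left out, the last holds). Time passes only in rows, so rows that repeat a pose let the fingers close. It gives the time, the measured TCP pose, the force and the opening at its end, in the units of the state.
- r.get_obs(): the state, without advancing time (a new reading comes with each control period).
- r.grab_frame(name): name is "scene" or "top" or "wrist"; returns (picture, depth): 420x560x3 uint8, red, green, blue; 420x560 float32, m along the optical axis (not along the pixel's ray), 0 where there is no reading.
- r.camera_model(name): a dict with "mtx" (3x3 intrinsics, pixels), "rvec" (rotation vector, rad) and "tvec" (3), from world to camera coordinates, as OpenCV has them; the wrist camera has in their place "T_tool_cam" (4x4, takes a point from camera to tool coordinates, whose origin is the TCP and whose axes are the flange's). Camera axes: x right, y down, z forward; pixel columns grow to the right and rows downward; lengths in m; the calibration is good to about 2 mm. A picture is of the moment at which its call begins: read the wrist's pose just before it. camera_model takes no time and is no camera call.
- r.hand_in(): hands the job in, once; it reports no verdict.
The state is a dict: "clock": time; "joints": joint angles; "qvel": joint speeds; "tau": joint torques, N m; "tcp_pos": TCP position; "orientation": TCP orientation; "contact_force": force on the tool from outside, world axes, zero at the start; "moment": the same for the moment, N m; "grip_width": finger opening in m.
Only numpy, scipy, OpenCV 4.12 (cv2) and the standard library are available. Lean on these libraries where they do the work, as an engineer would, in place of code of your own. Each camera call takes 0.05 s, during which the arm holds its last target. There are 200 camera calls.

### The job

Lift the wooden-handled steel stamp up and off its hook, and with the flat end of the stamp push the mould press's spring-loaded steel cup down past its first two clicks to the third and last one. The cup springs back by itself, so finish while still gripping the stamp upright and holding the cup down at the third click. Press the cup only with the stamp, not with the fingers, and leave the bell, the two chocolate cups and the scoop where they are.

Things in the scene. Friction and masses are not known exactly. Their poses are not given: they have to be found in the camera images.
- stamp: Loose hand stamp, 118 mm long, about 0.18 kg, hanging upright. Origin: centre of its flat lower face, z up its axis, round. Upward: steel head 34 mm diameter to 16 mm; stem 12 mm diameter to 62 mm; brass collar 32 mm diameter from 62 to 72 mm (hangs by its underside); wooden handle 22 mm diameter, 72 to 118 mm: grip it here, fingertips just above the collar so that they can push on it.
- stamp_grip (a point): Point on the axis of the stamp's wooden handle, 95 mm above its lower face: with the TCP here and the tool pointing down the fingertips are about 4 mm above the collar.
- stand: Fixed hook stand: dark wooden foot 125 x 90 mm, steel post, steel fork. Origin on the counter straight under the middle of the fork slot, z up; the fork's open end points along the stand's own -x, the post is at x = +56 mm. Post and fork arm end about 107 mm above the counter.
- hook (a point): Middle of the fork slot, level with the prongs' upper face, 107 mm above the counter; the collar rests here, so the stamp's face hangs at 45 mm. Prongs 8 mm wide, 16 mm apart inside, run along the stand's x, open to -x; tips turn up 9 mm, 21 to 27 mm in front. Lift the stamp 12 mm or more (well off: 20), then out along -x by 60 mm: its head cannot pass up through the slot.
- press: Fixed mould press: round grey base 92 mm diameter, 38 mm high, 112 mm foot disc, steel spring cup standing in it. Origin on the counter on the cup's axis, z up. At its own +y side a black scale plate, 76 mm high, 44 to 64 mm from the axis, has a white dot (rest) and three brass dots (clicks) beside the cup's red pointer.
- seat_floor (a point): Centre of the inner floor of the spring cup, where the stamp is to press; it moves with the cup. At rest it is 43 mm above the counter. The cup is 56 mm wide inside and its rim is 30 mm above this floor.
- seat (a joint): How far the spring cup is pushed down, m: 0 at rest (up), clicks near 0.008, 0.016 and 0.024, hard stop at 0.026. It always springs back. The push on the cup is about 3 N at the start rising to some 11 N at the end (the stamp weighs about 2 N of it), going up and down by 2 to 3 N over each click. Bottoming it at the hard stop is fine and counts as the third click.
- bell: Silver counter bell on black foot, 80 mm wide, 60 mm high, loose; origin under its centre. Leave it alone.
- cup_a: Small fluted chocolate cup, 37 mm wide, 28 mm high, loose; origin under its centre. Leave it alone.
- cup_b: Second such chocolate cup, 37 mm wide, 28 mm high, loose; origin under its centre. Leave it alone.
- sweet_scoop: Steel sweet scoop with wooden handle, 138 mm long in its y, 42 mm wide, 21 mm high, loose, lying behind the press; origin under its centre. Leave it alone.
Not all that is in view belongs to the job. Of the things like the stamp, leave any that is purple or red; of the rest the smaller one is meant.

How it is judged:
On the way, in this order (a step that is already met when the one before it is completed fails the run):
1. the gripped stamp is lifted off the hook (face at least 60 mm above the counter, or out of the fork, not touching the stand) (contact force between stamp and stand below 0.05 N and contact force between the fingers and stamp above 1 N and (z of stamp in the frame of stand above 0.06 m or horizontal distance between stamp and stand above 0.05 m)), for 0.1 s.
2. the cup is pushed down to its third click by the stamp (value of joint seat above 0.0225 m and contact force between stamp and press above 3 N and contact force between the fingers and stamp above 1 N and horizontal distance between stamp and seat_floor below 0.018 m and angle between stamp's own z axis and vertical below 0.2 rad), for 0.5 s.
At the end, for the whole second after the job is handed in: The gripper still holds the stamp (more than 1 N), upright within 0.2 rad and its axis within 18 mm of the cup's axis; the stamp presses on the press with more than 3 N and the cup is down more than 22.5 mm (third click); the stamp does not touch its stand (all of step 2 and contact force between stamp and stand below 0.05 N); the arm keeps its last pose, push and grip.
It fails at once if the fingers or arm push on the mould press (more than 3 N) (contact force between any of the arm, the fingers and press above 3 N).
It fails at once if the bell, a chocolate cup or the scoop is moved more than 20 mm (distance of any of bell, cup_a, cup_b, sweet_scoop from where it was at the start of the episode above 0.02 m).
It also fails if it takes over 48 s, if anything falls off the work surface, if the arm or the gripper's body presses on something with over 40 N, if the wrist force passes 120 N, or if a joint passes its speed limit or range.

## Working session

There is one attempt and no reset: what is moved stays moved. The work goes in short steps, Python scripts to look and compute and a tool call to move; the robot and the scene stay as the last step left them, time stands still between calls to the robot, and variables do not carry over. Pictures are saved under pics/ and viewed, about 8 in all and at most 12, crops included, and the job is handed in when it is done.

Besides the shell and the picture viewer there is one more tool, called in YAML: its name, and indented under it one key for each argument. play_rows: Moves the arm, as the interface text tells. Its arguments: {"type":"object","properties":{"deltas":{"type":"array"},"squeeze":{"type":"number"}},"required":["deltas"]}

```bash
mkdir -p pics; cat > h.py <<'E'
import numpy as np,cv2
from bench import r
def grab(n,save=None):
    o=r.get_obs(); im,d=r.grab_frame(n)
    if save: cv2.imwrite('pics/'+save+'.png',im[:,:,::-1])
    np.savez('%s.npz'%n,im=im,d=d,p=o['tcp_pos'],R=o['orientation'])
    return im,d
def world(n,us):
    f=np.load('%s.npz'%n); d=f['d']; c=r.camera_model(n); K=c['mtx']
    out=[]
    for u,v in us:
        z=d[int(v),int(u)]; p=np.linalg.inv(K)@[u,v,1]*z
        if n=='wrist':
            p=(c['T_tool_cam']@np.r_[p,1])[:3]; p=cv2.Rodrigues(f['R'])[0]@p+f['p']
        else:
            p=cv2.Rodrigues(np.array(c['rvec'],float))[0].T@(p-np.ravel(c['tvec']))
        out.append(p)
    return np.array(out)
def cloud(n):
    vs,us=np.mgrid[0:420,0:560]
    f=np.load('%s.npz'%n); d=f['d']; c=r.camera_model(n); K=c['mtx']
    p=np.stack([(us-K[0,2])/K[0,0]*d,(vs-K[1,2])/K[1,1]*d,d],-1)
    if n=='wrist':
        T=c['T_tool_cam'];p=p@T[:3,:3].T+T[:3,3]; p=p@cv2.Rodrigues(f['R'])[0].T+f['p']
    else:
        p=(p-np.ravel(c['tvec']))@cv2.Rodrigues(np.array(c['rvec'],float))[0]
    p[d==0]=np.nan
    return p,f['im']
E
python3 - <<'E'
from h import *
a,_=grab('scene','s1');b,_=grab('top','t1')
o=r.get_obs();print(o['tcp_pos'],o['orientation'],o['grip_width'],o['clock'],cv2.Rodrigues(o['orientation'])[0].round(3))
E
```

```text
[0.30535838 0.60141771 0.24910751] [-7.31078568e-01 -3.05509732e+00  2.58772713e-03] 0.0857729274228691 0.1 [[-0.892  0.453 -0.001]
 [ 0.453  0.892 -0.002]
 [-0.    -0.002 -1.   ]]
```

View pics/s1.png

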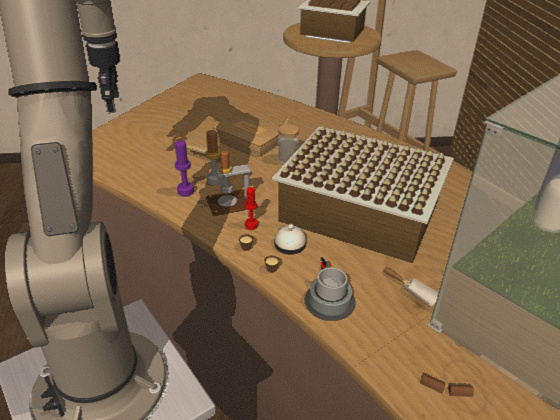

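View pics/t1.png

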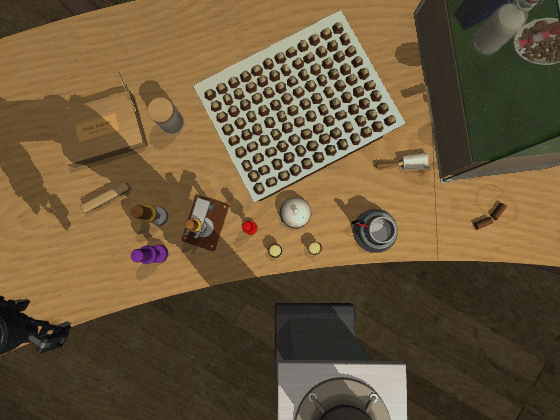

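The scene view shows the smaller wooden stamp on its stand at about (226,165). A larger brown one stands behind it at (212,145), a purple one at (183,170) and a red one at (251,208). The press is at (330,290). In the top view the stand is at (205,222) and the press at (378,230). Next I measure from an enlarged top crop and the depth cloud.

```bash
python3 - <<'E'
from h import *
im=cv2.imread('pics/t1.png');a=cv2.resize(im[180:270,120:260],None,fx=5,fy=5,interpolation=2);cv2.imwrite('pics/t2.png',a)
p,i=cloud('top')
def st(n,m): 
    q=p[m];print(n,len(q),np.nanmedian(q,0).round(4),np.nanmin(q,0).round(4),np.nanmax(q,0).round(4))
vs,us=np.mgrid[0:420,0:560]
def box(u0,u1,v0,v1,z0,z1):return (us>=u0)&(us<u1)&(vs>=v0)&(vs<v1)&(p[...,2]>z0)&(p[...,2]<z1)
st('stamp>.13',box(180,230,195,250,.13,.3))
st('big',box(125,180,200,230,.1,.3)); st('purple',box(125,180,235,270,.1,.3)); st('red',box(240,262,215,240,.06,.3))
st('arm',box(180,235,195,255,.09,.115)); st('foot',box(180,235,195,255,.006,.03))
m=box(340,405,200,260,.06,.085);st('cuprim',m); st('base',box(340,405,200,260,.03,.045)); 
q=p[m];print(cv2.fitEllipse(q[:,:2].astype(np.float32)*1000))
for n,b in dict(bell=(275,315,195,232,.01,.1),ca=(265,285,240,262,.01,.05),cb=(305,325,238,258,.01,.05),tray=(190,410,10,205,.05,.3)).items(): st(n,box(*b))
# stand foot yaw
m=box(180,235,195,255,.006,.03);print(cv2.minAreaRect(p[m][:,:2].astype(np.float32)*1000))
m=box(180,235,195,255,.095,.115);print(np.c_[p[m][:,:3].round(3),us[m],vs[m]].tolist()[::3])
E
```

```text
stamp>.13 104 [0.4867 0.3484 0.1622] [0.4765 0.3413 0.1303] [0.4965 0.3606 0.166 ]
big 282 [0.5127 0.4597 0.1561] [0.494  0.4491 0.1   ] [0.5338 0.4816 0.1653]
purple 260 [0.4196 0.4573 0.1574] [0.4042 0.4483 0.1003] [0.434  0.4766 0.1643]
red 136 [0.4833 0.2281 0.1133] [0.4702 0.2157 0.0632] [0.4991 0.2463 0.1211]
arm 372 [0.5174 0.3407 0.1068] [0.4574 0.3202 0.0979] [0.5502 0.3723 0.115 ]
foot 961 [0.4893 0.3328 0.0087] [0.4283 0.2897 0.006 ] [0.5691 0.4065 0.03  ]
cuprim 235 [ 0.4882 -0.0726  0.0712] [ 0.4505 -0.1165  0.06  ] [ 0.5121 -0.0255  0.0776]
base 695 [ 0.4798 -0.0862  0.0396] [ 0.4359 -0.1296  0.0302] [ 0.5246 -0.0259  0.045 ]
((483.1017150878906, -78.9626235961914), (55.9788818359375, 84.9349365234375), 158.60513305664062)
bell 719 [0.5229 0.1187 0.0387] [0.4872 0.0803 0.0109] [0.5631 0.1538 0.0619]
ca 149 [0.4295 0.1684 0.0257] [0.4122 0.1533 0.0169] [0.4444 0.1857 0.03  ]
cb 154 [0.435  0.0712 0.0253] [0.4201 0.0537 0.0191] [0.4523 0.0866 0.0308]
tray 22238 [0.7552 0.1167 0.1441] [ 0.5357 -0.1228  0.1006] [0.9851 0.3562 0.1717]
((498.78759765625, 348.5876770019531), (
[... 3920 characters left out ...]
[0.487, 0.335, 0.106, 202.0, 225.0], [0.485, 0.336, 0.102, 202.0, 226.0], [0.481, 0.338, 0.103, 201.0, 228.0], [0.478, 0.34, 0.106, 200.0, 229.0], [0.476, 0.369, 0.108, 187.0, 230.0], [0.476, 0.342, 0.108, 199.0, 230.0], [0.473, 0.369, 0.108, 187.0, 231.0], [0.473, 0.354, 0.115, 193.0, 231.0], [0.473, 0.344, 0.106, 198.0, 231.0], [0.471, 0.372, 0.114, 185.0, 232.0], [0.471, 0.367, 0.106, 188.0, 232.0], [0.471, 0.344, 0.107, 198.0, 232.0], [0.469, 0.372, 0.114, 185.0, 233.0], [0.469, 0.349, 0.105, 196.0, 233.0], [0.469, 0.341, 0.108, 199.0, 233.0], [0.467, 0.346, 0.107, 197.0, 234.0], [0.464, 0.348, 0.108, 196.0, 235.0], [0.464, 0.343, 0.102, 199.0, 235.0], [0.46, 0.344, 0.107, 198.0, 237.0]]
```

View pics/t2.png

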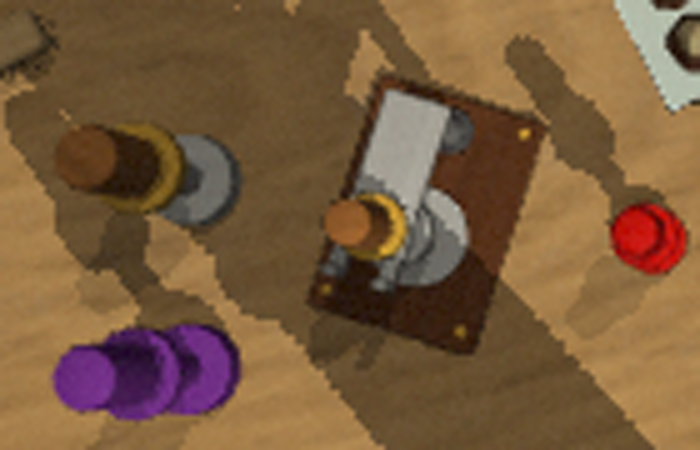

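The enlarged crop shows the stand's fork opening down and to the left, so its -x is about (-0.957, +0.29) in world axes. The stamp handle's top is at about (347,222) in the crop. I'll move above the stamp with the yaw following the azimuth, then look from near.

play_rows:
  deltas:
    - [85,[-40,-20,0],[0,0,0.08]]
    - [85,[-88,-44,0],[0,0,0.16]]
    - [85,[-136,-68,0],[0,0,0.24]]
    - [85,[-184,-92,0],[0,0,0.32]]
    - [85,[-230,-118,0],[0,0,0.4]]
    - [85,[-265,-138,0],[0,0,0.47]]
    - [85,[-276,-144,0],[0,0,0.47]]
    - [85,[-276,-144,0],[0,0,0.47]]
  squeeze: 50

```text
clock: 1.1
tcp_pos: [0.4863, 0.3479, 0.2492]
orientation: [-1.423, -2.801, 0.003]
contact_force: [-0.4, 0.2, -0.0]
grip_width: 0.085
```

```bash
python3 - <<'E'
from h import *
grab('wrist','w1')
o=r.get_obs();print(o['tcp_pos'],cv2.Rodrigues(o['orientation'])[0].round(3),o['joints'],o['contact_force'],o['clock'])
print(r.camera_model('wrist')['T_tool_cam'])
from scipy.optimize import least_squares
def circ(q,rad=None):
    f=lambda a:np.hypot(q[:,0]-a[0],q[:,1]-a[1])-(rad or a[2])
    s=least_squares(f,[*q[:,:2].mean(0),rad or .03],loss='soft_l1',f_scale=.002);return s.x.round(4),np.abs(s.fun).mean().round(4)
for n in('wrist','top'):
    p,_=cloud(n);x,y,z=p[...,0],p[...,1],p[...,2]
    m=(z>.158)&(z<.17)&(np.hypot(x-.487,y-.35)<.03);q=p[m]
    if len(q): print(n,'handle top',len(q),q.mean(0).round(4),cv2.minEnclosingCircle(q[:,:2].astype(np.float32)))
    m=(z>.1)&(z<.112)&(x>.512)&(x<.538)&(abs(y-.34)<.03);q=p[m]
    if len(q):print('arm',len(q),q.mean(0).round(4),np.linalg.svd((q-q.mean(0))[:,:2],full_matrices=False)[2][0],q.min(0),q.max(0))
p,_=cloud('top');x,y,z=p[...,0],p[...,1],p[...,2]
m=(z>.069)&(z<.0775)&(np.hypot(x-.483,y+.079)<.036);print('rim',m.sum(),circ(p[m]))
m=(z>.034)&(z<.042)&(np.hypot(x-.483,y+.079)<.055);print('base',m.sum(),circ(p[m]),p[m].min(0),p[m].max(0))
m=(z>.035)&(z<.052)&(np.hypot(x-.483,y+.079)<.028);print('floor',m.sum(),p[m].mean(0),p[m].min(0),p[m].max(0))
E
```

```text
[0.48545369 0.34921153 0.24914296] [[-0.591  0.806 -0.001]
 [ 0.806  0.591 -0.001]
 [-0.    -0.002 -1.   ]] [-0.8826282   0.35414347  0.19875313  1.75708274 -0.07959269  1.0399811
 -0.02264234] [-0.68391362  0.75591558 -0.43930398] 1.15
[[ 1.07365666e-04 -9.60749197e-01 -2.77418402e-01  7.04776066e-02]
 [ 9.99999518e-01 -1.67470820e-04  9.66998108e-04 -6.62117274e-06]
 [-9.75502143e-04 -2.77418372e-01  9.60748716e-01 -1.23826279e-01]
 [ 0.00000000e+00  0.00000000e+00  0.00000000e+00  1.00000000e+00]]
wrist handle top 744 [0.4853 0.3518 0.1623] ((0.4860732853412628, 0.3508012294769287), 0.01104818843305111)
arm 1089 [0.5249 0.3398 0.1068] [ 0.33537696 -0.94208402] [0.51200147 0.31862067 0.1002606 ] [0.53798167 0.35948473 0.10929376]
top handle top 73 [0.4869 0.3511 0.1627] ((0.48694539070129395, 0.35132700204849243), 0.010272584855556488)
arm 162 [0.5243 0.3401 0.1067] [ 0.30205041 -0.95329196] [0.51252325 0.32117805 0.10057287] [0.53658734 0.35937568 0.1110331 ]
rim 116 (array([ 0.4806, -0.0853,  0.0295]), np.float64(0.0013))
base 478 (array([ 0.4804, -0.0859,  0.0389]), np.float64(0.0088)) [ 0.43590061 -0.1295823   0.03423897] [ 0.52458647 -0.04122608  0.04199856]
floor 306 [ 0.48220133 -0.08387403  0.04266876] [ 0.45541846 -0.10589091  0.0371909 ] [ 0.5068334  -0.05433475  0.05184727]
```

View pics/w1.png

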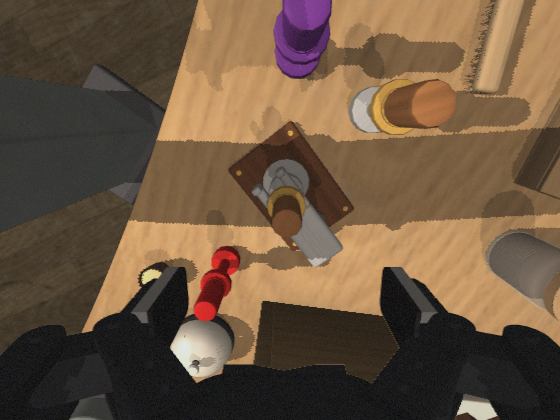

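The wrist view shows the hanging stamp's handle top at (287,222), clear of the large stamp at (420,105), the purple one at (300,45) and the red one at (215,285). Depth puts the stamp axis at (0.486, 0.351) and the press axis at (0.4805, -0.0855). Now I descend and grip.

play_rows:
  deltas:
    - [85,[1,2,30],[0,0,0]]
    - [85,[1,2,65],[0,0,0]]
    - [85,[1,2,95],[0,0,0]]
    - [85,[1,2,109],[0,0,0]]
    - [85,[1,2,109],[0,0,0]]

```text
clock: 1.78
tcp_pos: [0.4853, 0.352, 0.1395]
orientation: [-1.416, -2.802, 0.005]
contact_force: [-0.9, -0.4, 0.2]
grip_width: 0.0848
```

play_rows:
  deltas:
    - [10,[0,0,0],[0,0,0]]
    - [10,[0,0,0],[0,0,0]]
    - [10,[0,0,0],[0,0,0]]
    - [10,[0,0,0],[0,0,0]]
    - [10,[0,0,0],[0,0,0]]
    - [10,[0,0,0],[0,0,0]]
  squeeze: 60

```text
clock: 2.52
tcp_pos: [0.4855, 0.3521, 0.1402]
orientation: [-1.417, -2.802, 0.003]
contact_force: [-1.1, -1.4, 5.6]
grip_width: 0.0206
```

```bash
python3 - <<'E'
from h import *
a,_=grab('scene');cv2.imwrite('pics/s2.png',cv2.resize(a[100:260,140:320,::-1],None,fx=3.5,fy=3.5,interpolation=2))
o=r.get_obs();print(o['tcp_pos'],cv2.Rodrigues(o['orientation'])[0].round(3),o['contact_force'],o['grip_width'],o['clock'])
E
```

```text
[0.48549648 0.35214609 0.14020278] [[-0.593  0.805 -0.002]
 [ 0.805  0.593 -0.001]
 [ 0.001 -0.003 -1.   ]] [-1.17279153 -0.63230438  6.63661898] 0.020515372166463992 2.575
```

View pics/s2.png

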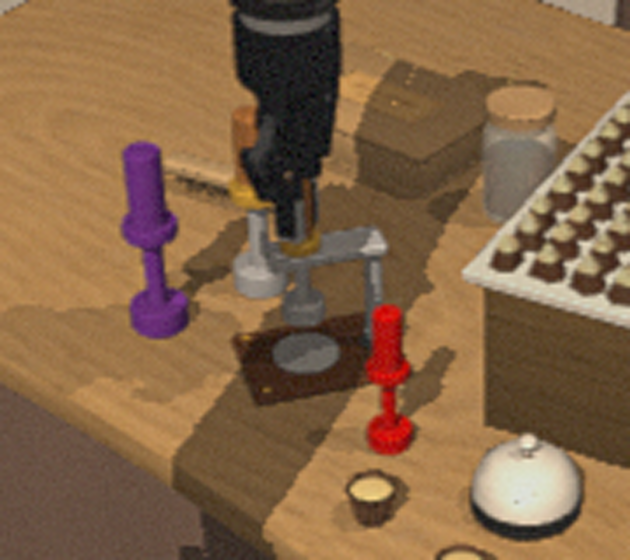

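The crop shows the fingers closed on the handle just above the collar at (300,235), and the opening of 20.5 mm fits the 22 mm handle. Now I lift 22 mm and take it out along the fork's open side.

play_rows:
  deltas:
    - [10,[0,0,-5],[0,0,0]]
    - [10,[0,0,-11],[0,0,0]]
    - [10,[0,0,-17],[0,0,0]]
    - [10,[0,0,-22],[0,0,0]]
    - [10,[0,0,-22],[0,0,0]]
    - [10,[0,0,-22],[0,0,0]]

```text
clock: 3.32
tcp_pos: [0.4854, 0.3521, 0.162]
orientation: [-1.416, -2.802, 0.004]
contact_force: [-0.2, -0.1, -1.4]
grip_width: 0.0206
```

play_rows:
  deltas:
    - [10,[8,-6,0],[0,0,0]]
    - [10,[20,-15,0],[0,0,0]]
    - [10,[34,-25,0],[0,0,0]]
    - [10,[48,-36,0],[0,0,0]]
    - [10,[56,-42,0],[0,0,0]]
    - [10,[56,-42,0],[0,0,0]]

```text
clock: 4.08
tcp_pos: [0.4174, 0.3728, 0.1623]
orientation: [-1.414, -2.803, 0.004]
contact_force: [0.7, 0.7, -1.8]
grip_width: 0.0207
```

```bash
python3 - <<'E'
from h import *
a,_=grab('scene');cv2.imwrite('pics/s3.png',cv2.resize(a[100:260,140:320,::-1],None,fx=3.5,fy=3.5,interpolation=2))
o=r.get_obs();print(o['tcp_pos'],cv2.Rodrigues(o['orientation'])[0].round(3),o['contact_force'],o['grip_width'],o['clock'])
E
```

```text
[0.41838508 0.37245144 0.16238743] [[-0.593  0.805 -0.002]
 [ 0.805  0.593 -0.001]
 [ 0.    -0.002 -1.   ]] [ 0.74831311 -0.93997099 -1.62671984] 0.020663436333874536 4.125
```

View pics/s3.png

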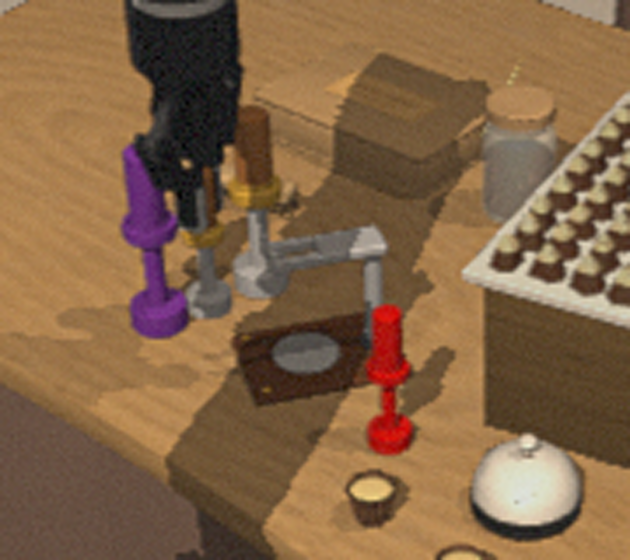

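The stamp is free of the fork and hanging upright in the gripper at (205,260). Now I raise it and carry it to the press.

play_rows:
  deltas:
    - [10,[0,0,-30],[0,0,0]]
    - [10,[0,0,-65],[0,0,0]]
    - [10,[-15,-8,-90],[0,0,0.03]]
    - [10,[-45,-25,-90],[0,0,0.09]]
    - [10,[-80,-44,-90],[0,0,0.16]]
    - [10,[-116,-63,-90],[0,0,0.23]]
    - [10,[-152,-83,-90],[0,0,0.3]]
    - [10,[-180,-98,-90],[0,0,0.35]]

```text
clock: 5.12
tcp_pos: [0.4472, 0.1671, 0.2528]
orientation: [-1.888, -2.51, 0.003]
contact_force: [0.7, 0.2, -1.7]
grip_width: 0.0204
```

```bash
cat > to.py <<'E'
import sys
from h import *
t=np.array([.4805,-.0857,.25])
o=r.get_obs();R=cv2.Rodrigues(o['orientation'])[0]
print(o['tcp_pos'],o['contact_force'],o['grip_width'],o['clock'],'axis',R[:,2].round(4),'jaw',np.degrees(np.arctan2(R[1,1],R[0,1])))
print('tool mm',(R.T@(t-o['tcp_pos'])*1000).round(1))
E
python3 to.py
```

```text
[0.44719021 0.16712039 0.25276497] [ 0.73552213  0.15407718 -1.66666611] 0.020388256582627832 5.125 axis [-0.0016 -0.0011 -1.    ] jaw 16.101853333913716
tool mm [-252.1  -38.1    3. ]
```

play_rows:
  deltas:
    - [10,[-30,-5,3],[0,0,0.05]]
    - [10,[-70,-10,3],[0,0,0.12]]
    - [10,[-112,-17,3],[0,0,0.2]]
    - [10,[-154,-23,3],[0,0,0.28]]
    - [10,[-195,-30,3],[0,0,0.36]]
    - [10,[-230,-35,3],[0,0,0.42]]
    - [10,[-252,-38,3],[0,0,0.44]]
    - [10,[-252,-38,3],[0,0,0.44]]

```text
clock: 6.12
tcp_pos: [0.4805, -0.0879, 0.2499]
orientation: [2.395, 2.033, -0.004]
contact_force: [0.5, 0.1, -1.7]
grip_width: 0.0206
```

```bash
python3 to.py; python3 - <<'E'
from h import *
a,_=grab('wrist')
b,_=grab('scene');
cv2.imwrite('pics/c4.png',np.hstack([cv2.resize(a,(400,300))[:,:,::-1],cv2.resize(b[180:330,230:430,::-1],(400,300),interpolation=2)]))
p,_=cloud('wrist');x,y,z=p[...,0],p[...,1],p[...,2]
d=np.hypot(x-.4805,y+.0857)
vs,us=np.mgrid[0:420,0:560]
for n,lo,hi in(('rim',.068,.079),('floor',.039,.047),('base',.034,.0415),('stamp',.15,.2)):
    m=(z>lo)&(z<hi)&(d<.05);q=p[m]
    if len(q)>5:print(n,len(q),q.min(0).round(4),q.max(0).round(4),q.mean(0).round(4),us[m].min(),us[m].max(),vs[m].min(),vs[m].max())
m=(z>.068)&(z<.079)&(d<.036)
if m.sum()>20:
    from scipy.optimize import least_squares
    q=p[m];s=least_squares(lambda a:np.hypot(q[:,0]-a[0],q[:,1]-a[1])-.0295,[.48,-.086],loss='soft_l1',f_scale=.002);print('rimfit',s.x,np.abs(s.fun).mean())
E
```

```text
[ 0.48050789 -0.08788133  0.24991897] [ 0.49834242  0.1487155  -1.68053076] 0.02064003506346174 6.125 axis [-0.0016 -0.0021 -1.    ] jaw -9.351515799044435
tool mm [ 2.2 -0.4 -0.1]
rim 809 [ 0.448  -0.1124  0.068 ] [ 0.5114 -0.0371  0.0774] [ 0.483  -0.0726  0.0723] 250 316 140 219
floor 1901 [ 0.4361 -0.119   0.039 ] [ 0.5215 -0.0384  0.0469] [ 0.4799 -0.0855  0.0429] 241 324 139 215
base 1673 [ 0.434  -0.1276  0.034 ] [ 0.5251 -0.0422  0.0415] [ 0.4817 -0.0744  0.0376] 240 326 144 222
stamp 1467 [ 0.4635 -0.0991  0.1552] [ 0.4964 -0.0721  0.1927] [ 0.4811 -0.0825  0.1707] 258 308 203 243
rimfit [ 0.4797312  -0.08713821] 0.0011811337199757125
```

View pics/c4.png

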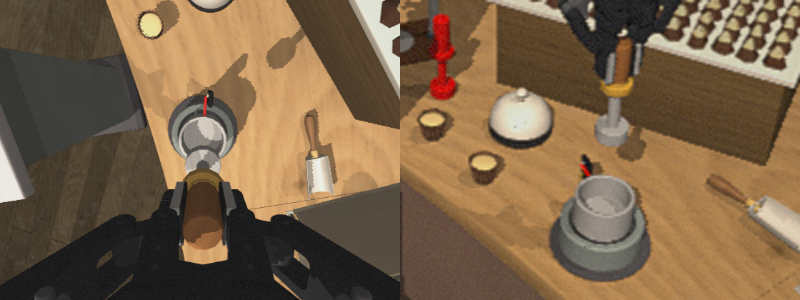

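The stamp hangs upright right above the cup: (612,130) against the cup at (605,205) in the scene crop, with the axis within about 1 mm of the rim fit. The fingers will stay well above the 76 mm scale plate. I descend to just above the cup floor and then press.

play_rows:
  deltas:
    - [10,[1,0,30],[0,0,0]]
    - [10,[1,0,65],[0,0,0]]
    - [10,[1,0,92],[0,0,0]]
    - [10,[1,0,105],[0,0,0]]
    - [10,[1,0,108],[0,0,0]]
    - [10,[1,0,108],[0,0,0]]

```text
clock: 6.98
tcp_pos: [0.481, -0.0843, 0.1424]
orientation: [-2.391, -2.038, 0.002]
contact_force: [-0.4, 0.6, -1.9]
grip_width: 0.0205
```

play_rows:
  deltas:
    - [10,[0,0,4],[0,0,0]]
    - [10,[0,0,8],[0,0,0]]
    - [10,[0,0,12],[0,0,0]]
    - [10,[0,0,16],[0,0,0]]
    - [10,[0,0,20],[0,0,0]]
    - [10,[0,0,23],[0,0,0]]
    - [10,[0,0,25],[0,0,0]]
    - [10,[0,0,25],[0,0,0]]

```text
clock: 7.98
tcp_pos: [0.4819, -0.0843, 0.1179]
orientation: [2.39, 2.038, 0.0]
contact_force: [0.7, 0.4, 5.2]
grip_width: 0.0206
```

```bash
python3 to.py
```

```text
[ 0.48191956 -0.08434426  0.11791709] [0.65088858 0.40794539 5.18759271] 0.020619835653620848 7.975 axis [ 9.e-04 -7.e-04 -1.e+00] jaw -9.094541087062668
tool mm [  -1.6   -1.1 -132.1]
```

play_rows:
  deltas:
    - [10,[0,0,2],[0,0,0]]
    - [10,[0,0,4],[0,0,0]]
    - [10,[0,0,5],[0,0,0]]
    - [10,[0,0,5],[0,0,0]]

```text
clock: 8.48
tcp_pos: [0.4821, -0.0844, 0.1134]
orientation: [2.39, 2.038, 0.001]
contact_force: [-2.0, 0.3, 8.4]
grip_width: 0.0205
```

```bash
python3 to.py
```

```text
[ 0.48205838 -0.08437437  0.11335558] [-1.99850831  0.30264074  8.42743858] 0.02048579584511957 8.475 axis [ 1.1e-03 -1.0e-04 -1.0e+00] jaw -9.10617998320633
tool mm [  -1.6   -1.2 -136.6]
```

play_rows:
  deltas:
    - [10,[0,0,1],[0,0,0]]
    - [10,[0,0,2],[0,0,0]]
    - [10,[0,0,3],[0,0,0]]
    - [10,[0,0,3],[0,0,0]]

```text
clock: 8.98
tcp_pos: [0.4825, -0.0845, 0.112]
orientation: [2.391, 2.037, 0.004]
contact_force: [-6.0, 2.8, 23.1]
grip_width: 0.021
```

```bash
python3 to.py; python3 - <<'E'
from h import *
b,_=grab('scene');cv2.imwrite('pics/s5.png',cv2.resize(b[220:330,270:400,::-1],None,fx=5,fy=5,interpolation=2))
E
```

```text
[ 0.4824697  -0.08445984  0.11196816] [-6.02410839  2.82988824 23.07105821] 0.021044226839750758 8.975 axis [ 0.0018  0.0014 -1.    ] jaw -9.133293337829086
tool mm [  -1.3   -1.5 -138. ]
```

View pics/s5.png

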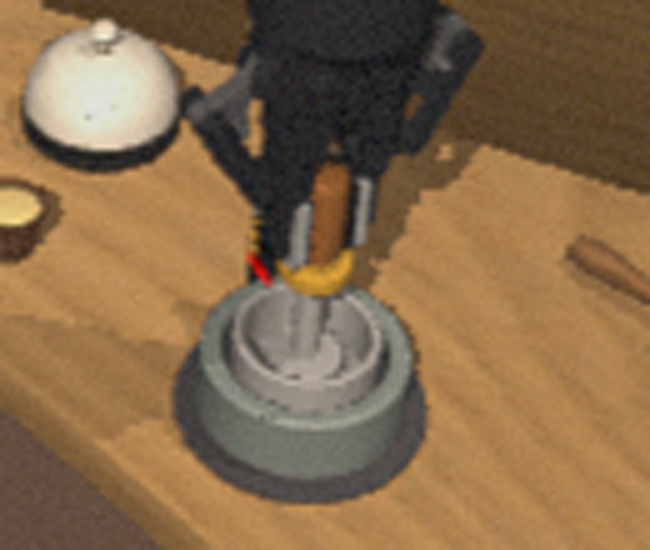

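The force jumped from 8 to 23 N with little further travel, so the cup is at its hard stop. In the crop the stamp stands upright in the sunk cup at (310,360) and the pointer is low at (258,268). I hold for a second and then hand in.

play_rows:
  deltas:
    - [10,[0,0,1],[0,0,0]]
    - [10,[0,0,1],[0,0,0]]
    - [10,[0,0,1],[0,0,0]]
    - [10,[0,0,1],[0,0,0]]
    - [10,[0,0,1],[0,0,0]]
    - [10,[0,0,1],[0,0,0]]
    - [10,[0,0,1],[0,0,0]]
    - [10,[0,0,1],[0,0,0]]

```text
clock: 10.02
tcp_pos: [0.4824, -0.0845, 0.112]
orientation: [-2.391, -2.037, -0.004]
contact_force: [-6.0, 0.9, 17.5]
grip_width: 0.0212
```

```bash
python3 to.py; python3 - <<'E'
from h import *
o=r.get_obs()
if o['contact_force'][2]>8 and o['tcp_pos'][2]<.1135: print(r.hand_in())
E
```

```text
[ 0.48241199 -0.08451621  0.11202696] [-5.9655969   0.89523432 17.49604661] 0.021172266670683032 10.025 axis [ 0.0016  0.0025 -1.    ] jaw -9.14947819010982
tool mm [  -1.1   -1.5 -138. ]
the job is handed in; nothing more can be done
None
```

I lifted the small wooden-handled stamp 22 mm off its hook, took it out of the fork and carried it upright to the press. I then pushed the spring cup down to its hard stop, which counts as the third click. The job was handed in at about 10 s, with the stamp still gripped and holding the cup down.

- **Cup travel:** the TCP height of 112.0 mm puts the cup about 26 mm down. The force jump from 8 to 23 N also showed the hard stop; it settled to 17.5 N while holding.
- **Stamp:** it was upright within about 0.003 rad, judged by the tool axis. Its axis was about 2–4 mm from the cup's axis, depending on whether the overhead or wrist camera fit is used. The grip opening was 21 mm on the 22 mm handle.
- **Other objects:** I passed well above the bell and the chocolate cups and never went near the scoop. In the last picture the bell, one chocolate cup and the scoop's handle looked untouched. I did not measure their positions again.
- **Disagreement:** while holding, there was also a sideways force of about 6 N that I did not trace. The picture showed no finger contact with the press.

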